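# Wedge the pegboard panel tight

## Robot

A 7-joint arm with a two-finger parallel gripper is mounted at the origin on the work surface. World frame = base frame: x ahead of the robot, y to its left, z up, the work surface at z = 0. Lengths are in m, angles in degrees, forces in N, time in s.
With the tool pointing down it reaches from about 0.425 to 0.875 m from the base axis. Payload 4.7 kg.
Tool frame: the origin (TCP) lies between the finger pads; the fingertips stand env.finger_overhang ahead of it and the grasp point (between the pads) lies 5 mm behind it (env.finger_overhang is the distance from the TCP to the fingertips, in m); z points along the fingers, y is the line along which they close (so a half turn about z gives the same grasp; the last joint's range is limited). The gripper opens to 87 mm and grips with 3 to 60 N. Pads are 19 mm wide; open, the fingers measure 117 mm over their backs; the gripper's body (75 mm by 190 mm) begins 51 mm behind the grasp point.
Start: joints at [72.141, 18.392, -4.016, 83.108, 1.295, 78.541, -3.26], TCP at [0.208, -0.616, 0.237] pointing down, gripper open.
Joint ranges: [-163.93, 163.93], [-17.29, 119.83], [-79.2, 71.16], [3.27, 140.29], [-89.18, 269.18], [5.43, 117.66], [-154.24, 154.24]. Speed limits (degrees/s): [147.25, 147.25, 180, 180, 180, 180, 180].

## Interface

Orientations are given as [roll, pitch, yaw] about the fixed x, y, z axes, in that order (R = Rz(yaw) Ry(pitch) Rx(roll)).
In Python, from cell import telemetry, eyes, env, models gives the robot as it stands. The module is installed in compiled form; this text tells all that it offers.
- The arm moves only by the tool drive_tool, never from a script. Its arguments are lists of equal length, an entry for each row: "angular": the turn, a rotation vector about the tool's x, y, z in rad, a list of three; "delta_pos": the shift along the tool's x, y, z in cm, a list of three; "gripper": the finger opening in cm, from 0 to 8.7. A call has 1 to 20 rows; each row shifts and turns the commanded pose from where the row before left it, along the tool's axes as they then stand; what a row does not reach is not made up. A row lasts 1/10 s, in which the tool goes at most 50 mm and 8.59 degrees, less where a joint would pass 70% of its speed; a pose out of reach is approached as far as the arm can. A call with a gripper value outside its range is refused whole. The fingers move at their own pace and stop on an object; "squeeze" is the grip in N (left out, the last holds). Time passes only in rows, so rows that do not move let the fingers close. It gives the time, the measured TCP pose, the force, the opening and the grip force at its end, in the units of the state.
- telemetry.get_obs(): the state, without advancing time (a new reading comes with each control period).
- eyes.read_camera(name): name is "scene" or "top"; returns a dict with "pixels" (384x512x3 uint8, red, green, blue), "mtx" (3x3 intrinsics, pixels), "D" ([k1, k2, p1, p2, k3] as OpenCV has them; the pictures are not rectified), "origin" and "orientation" of the camera in the world. Camera axes: x right, y down, z forward; pixel columns grow to the right and rows downward; lengths in m; the calibration is good to about 2 mm. A picture is of the moment at which its call begins. There is no depth.
- env.sign_off(): hands the job in; it is judged then, once.
Trained networks look in a picture, given as the dict that the camera call returned (one of the last four; its "shot" number tells which), for a name from the list of things; names that differ only in an ending like _2 or _b are one class to them, and where a whole thing is asked for, a point or a joint stands for the part that bears it (a point fixed in the world has none). Each returns a list of dicts, best first, with "p" (0 to 1); they miss things now and then, are a little off and sometimes report something else, mostly with a low value. They report only what shows in the picture. A call takes as long as a camera call.
- models.search_frame(picture, target): "centre" ([column, row] in pixels, amid what is visible of it).
- models.cut_out(picture, target): "pixels" (384x512 bool, what is visible of it) and "centre" ([column, row] in pixels, amid what is visible of it).
The state is a dict: "time_s": time; "qpos": joint angles; "joint_velocities": joint speeds; "effort": joint torques, N m; "tool_pos": TCP position; "tool_rot": TCP orientation; "force": force on the tool from outside, world axes, zero at the start; "wrist_torque": the same for the moment, N m; "grip_width": finger opening in m; "grasp_force": force on a finger pad.
Only numpy, scipy, OpenCV 4.12 (cv2) and the standard library are available. Lean on these libraries where they do the work, as an engineer would, in place of code of your own. Each camera call takes 0.05 s, during which the arm holds its last target. There are 200 camera calls.

## Task

The jaw at the foot of the pegboard panel is slack: take the wooden wedge out of the ceramic marker holder and stand it, tip first, in the leaning slot of the clamp block, where it jams part-way. Let go of it there, then tap its head down until it goes no farther in and is fully home, and leave it there. Leave the plant markers in the holder and everything else on the shelf where it is.

Things in the scene. Friction and masses are not known exactly. Their poses are not given: they have to be found in the camera images.
- wedge_center (a point): Centre of the loose dark hardwood wedge, 90 mm long along its z (tip at -45, flat head at +45), 24 mm wide along x. Along y it is 8 mm thick at the tip, widening evenly both sides to 19 mm at 55 mm from the tip; the top 35 mm is a straight 24 x 19 mm block. Alike turned half round about z. 30 to 65 g. At first it stands upright, tip down, in one of the holder's pockets, its y along the holder's y.
- holder: Fixed white ceramic plant-marker holder, 155 x 56 x 42 mm, origin at the centre of its underside. Three like pockets in a row along its x at -45, 0 and +45 mm, each about 27 x 16 mm, 30 mm deep. One (any) holds the wedge, head 60 mm above the holder's top; the others hold flat round-topped plant markers reaching 45 mm above it.
- slot_floor (a point): Centre of the floor of the slot in the fixed plywood clamp block. z points out along the slot, which leans 25 degrees from vertical towards the robot's side (clamp's -x); y is level, the way the jaw moves. Slot 75 mm deep, 30 mm wide along x; fixed side at y = -(4 + 0.1 z) mm, jaw side at y = (4 + 0.1 z) - 5 + jaw mm. Wedge home: tip on this floor, wedge x, y, z along slot x, y, z (or half round about z).
- slot_mouth (a point): Middle of the slot's mouth in the block's sloping top face (50 x 62 mm), 75 mm from slot_floor along the slot and 2 mm to its -y side; same axes. The mouth is 30 mm along x and 18 to 19.5 mm along y at the start. With the wedge home, its head stands 15 mm out of this face.
- jaw (a joint): Sliding jaw, the slot's +y side, in m towards +y: 0 to 0.0015 at the start (slack), 0.005 with the wedge home and the jaw near the panel's foot. No spring, only 6 N of sliding friction: it stays where pushed. Let go in the slot, the wedge jams 17 to 25 mm short of home; driving it on takes about 4 to 10 N along the slot, and it stops hard when its tip meets the floor.
- clamp: Fixed plywood foot, 130 mm (x) by 300 mm (y, from -45 to +255), 18 mm thick, carrying the clamp block at y = 0 and, from y = 52 to 242, a white pegboard panel 208 mm high, 35 mm behind (+x) the origin; its three steel hooks reach 45 mm forward. Origin on the shelf, 20 mm in front (-x) of slot_floor and 42 mm below it.
- marker0: Loose flat wooden plant marker standing in a pocket of the holder, 75 mm tall, 30 mm wide, 10 mm thick; origin at its foot. To be left in its pocket.
- marker1: The second plant marker, like the first.
- spray_bottle: Bystander: closed white plastic spray bottle, 66 mm across, 178 mm tall; origin under its centre.
- clipper: Bystander: green-handled pruning clipper lying flat, 170 mm long along x, 20 mm high.
- saucer: Bystander: terracotta saucer, 110 mm across, 20 mm high.
- flowerpot: Bystander: empty terracotta flowerpot, 80 mm across, 75 mm high.
- tin: Bystander: closed plain metal tin, 60 mm across, 80 mm high.
- mug: Bystander: blue-grey ceramic mug, 76 mm across, 85 mm high.

How it is judged (in metres and radians):
On the way, in this order (a step that is already met when the one before it is completed fails the run):
1. the wedge stands tip down in the slot, let go, jammed part-way and at least 8 mm short of home (z of wedge_center in the frame of slot_floor between 0.053 and 0.078 m and x of wedge_center in the frame of slot_floor between -0.008 and 0.008 m and y of wedge_center in the frame of slot_floor between -0.009 and 0.009 m and angle between the z axis of wedge_center and the z axis of slot_floor, either way round below 0.25 rad and contact force between the fingers and wedge below 0.1 N), for 0.2 s.
2. the wedge has been driven fully home (z of wedge_center in the frame of slot_floor between 0.04 and 0.0475 m and value of joint jaw above 0.004 m), for 0.1 s.
At the end, for the whole second after the job is handed in: Wedge at rest fully home: centre within 2.5 mm of 45 mm from the slot floor along the slot, within 6 mm (width) and 4 mm (thickness) of its middle, in line within 0.1 rad, jaw beyond 4 mm; markers and bystanders within 30 mm of their starts (all of step 2 and x of wedge_center in the frame of slot_floor between -0.006 and 0.006 m and y of wedge_center in the frame of slot_floor between -0.004 and 0.004 m and angle between the z axis of wedge_center and the z axis of slot_floor, either way round below 0.1 rad and linear speed of wedge below 0.01 m/s and distance of each of marker0, marker1, spray_bottle, clipper, saucer, flowerpot, tin, mug from where it was at the start of the episode below 0.03 m); the robot touches nothing.
It fails at once if the markers or a bystander is shoved more than 30 mm, or the spray bottle tipped (distance of any of marker0, marker1, spray_bottle, clipper, saucer, flowerpot, tin, mug from where it was at the start of the episode above 0.03 m or angle between spray_bottle's own z axis and vertical above 0.4 rad).
It also fails if it takes over 48 s, if anything falls off the work surface, if the arm or the gripper's body presses on something with over 40 N, if the wrist force passes 120 N, or if a joint passes its speed limit or range.

## Working session

There is one attempt and no reset: what is moved stays moved. The work goes in short steps, Python scripts to look and compute and a tool call to move; the robot and the scene stay as the last step left them, time stands still between calls to the robot, and variables do not carry over. Pictures are saved under pics/ and viewed, at most 10 in all, crops included, and the job is handed in when it is done.

Besides the shell and the picture viewer there is one more tool, called after "Call:" in YAML: its name, and indented under it one key for each argument. drive_tool: Moves the arm, as the interface text tells. Its arguments: {"type":"object","properties":{"angular":{"type":"array","items":{"type":"array","items":{"type":"number"}}},"delta_pos":{"type":"array","items":{"type":"array","items":{"type":"number"}}},"gripper":{"type":"array","items":{"type":"number"}},"squeeze":{"type":"number"}},"required":["angular","delta_pos","gripper"]}

```bash
mkdir -p pics
python3 - <<'E'
from cell import telemetry, eyes, env, models
import cv2, numpy as np, pickle
o=telemetry.get_obs(); print(o, env.finger_overhang)
D={}
for n in ["scene","top"]:
    p=eyes.read_camera(n); D[n]=p
    cv2.imwrite(f"pics/{n}0.png",cv2.cvtColor(p["pixels"],cv2.COLOR_RGB2BGR))
    print(n,p["mtx"],p["D"],p["origin"],p["orientation"])
    for t in ["wedge_center","holder","clamp","jaw","marker0","slot_mouth","slot_floor","spray_bottle"]:
        r=models.search_frame(p,t); print(t,[(np.round(a["centre"],1).tolist(),round(a["p"],2)) for a in r[:3]])
pickle.dump(D,open("d0.pkl","wb"))
E
```

```text
{'time_s': 0.0, 'qpos': array([72.14135151, 18.4397918 , -4.0149063 , 83.17386698,  1.29625835,
       78.53992675, -3.2618509 ]), 'joint_velocities': array([-0.03517371, -0.10671075,  0.08359773,  0.03431421,  0.08253207,
        0.07394214, -0.04528862]), 'effort': array([ 7.27543738e-04, -4.91284096e+01, -4.03586207e-01, -3.12532425e+01,
       -6.39189966e-02,  4.38356667e-02,  1.68796796e-04]), 'tool_pos': array([ 0.20781391, -0.6153419 ,  0.23546217]), 'tool_rot': array([-1.79891723e+02,  7.08187994e-03,  1.86661889e+01]), 'force': array([0.72474416, 0.45207677, 0.28807963]), 'wrist_torque': array([-0.02891594, -0.01574715, -0.04662082]), 'grasp_force': 0.0, 'grip_width': 0.08690686448867296} 0.014
scene [[385.79326601   0.         257.57334068]
 [  0.         385.79326601 193.40000897]
 [  0.           0.           1.        ]] [0.03206625 0.         0.         0.         0.        ] [ 0.99060789 -0.60179399  0.94969764] [-139.79866115   -1.09263508   36.04016892]
wedge_center [([204.7, 235.4], 0.67)]
holder [([197.8, 242.0], 0.95)]
clamp [([329.8, 176.6], 0.88)]
jaw [([310.9, 171.7], 0.43)]
marker0 [([190.7, 211.2], 0.56), ([203.4, 225.3], 0.52)]
slot_mouth [([309.6, 186.2], 0.95)]
slot_floor [([308.9, 185.6], 0.95)]
spray_bottle [([200.4, 309.3], 0.78)]
top [[347.94486719   0.         253.81052665]
 [  0.         347.94486719 192.90334061]
 [  0.           0.           1.        ]] [-0.08008815  0.          0.          0.          0.        ] [ 0.53978145 -0.00301844  1.04743515] [-178.08660088    0.29593438  -89.87512591]
wedge_center [([322.5, 199.9], 0.46), ([105.6, 265.0], 0.25)]
holder [([314.9, 220.8], 0.67), ([401.7, 229.9], 0.6)]
clamp [([170.6, 156.5], 0.86), ([196.7, 155.9], 0.48)]
jaw [([196.9, 159.6], 0.46)]
marker0 [([319.3, 219.4], 0.41), ([200.7, 242.9], 0.29)]
slot_mouth [([204.4, 156.4], 0.78)]
slot_floor [([205.7, 155.7], 0.91), ([313.9, 219.8], 0.51)]
spray_bottle [([385.8, 156.8], 0.9)]
```

Run:
```python
import cv2
a=cv2.imread("pics/scene0.png");b=cv2.imread("pics/top0.png")
cv2.imwrite("pics/s1.png",cv2.resize(a[120:300,140:380],(800,600),interpolation=cv2.INTER_CUBIC))
cv2.imwrite("pics/t1.png",cv2.resize(b[90:290,90:357],(800,600),interpolation=cv2.INTER_CUBIC))
```

```text
(no output)
```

View pics/s1.png

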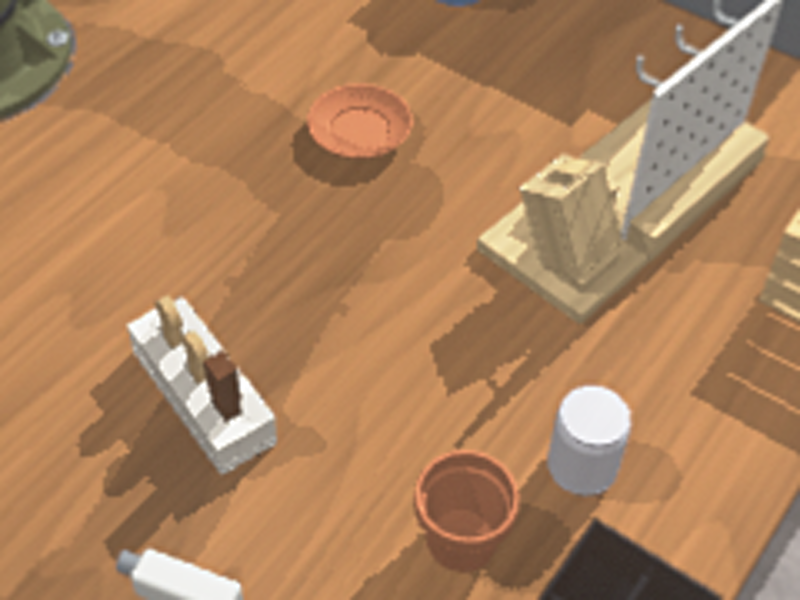

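View pics/t1.png

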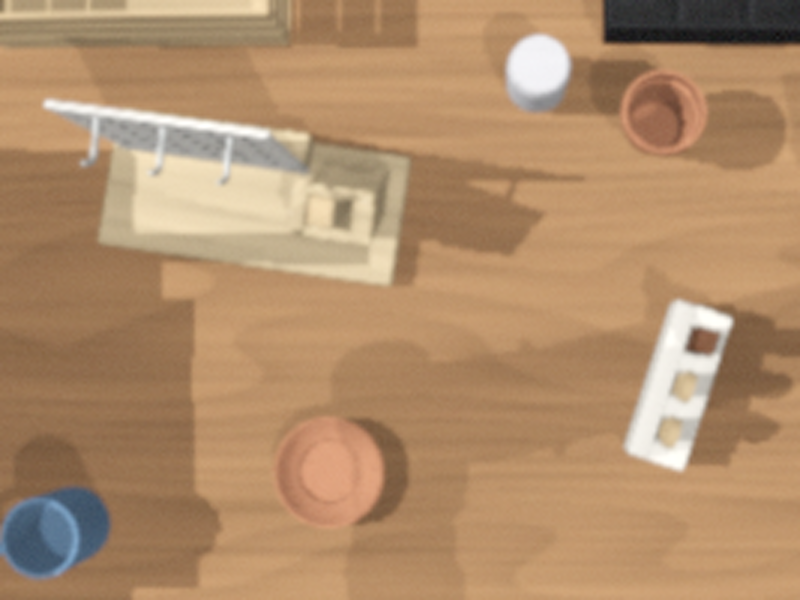

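View pics/top0.png

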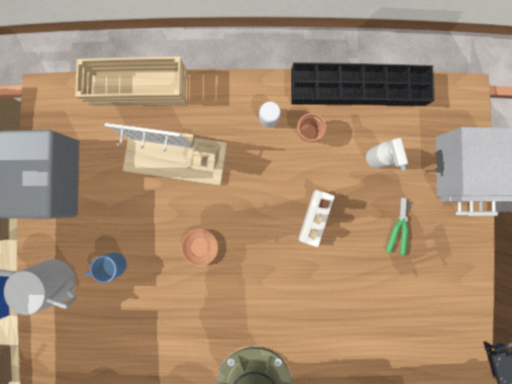

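The holder has the wedge in its far-end pocket (top view about pixel 325,203). The clamp block is at about (204,158), with the panel and hooks to its left. Next I fit poses by matching silhouettes in both views.

```bash
cat > h.py <<'E'
import numpy as np, cv2
from scipy.spatial.transform import Rotation as R
from scipy.optimize import minimize
def proj(p,X):
    Rc=R.from_euler('xyz',p["orientation"],degrees=True).as_matrix()
    Y=(np.asarray(X)-p["origin"])@Rc
    return cv2.projectPoints(Y,np.zeros(3),np.zeros(3),p["mtx"],np.asarray(p["D"]))[0][:,0]
def ray(p,uv):
    Rc=R.from_euler('xyz',p["orientation"],degrees=True).as_matrix()
    n=cv2.undistortPoints(np.array([[uv]],float),p["mtx"],np.asarray(p["D"]))[0,0]
    return np.array(p["origin"]),Rc@np.r_[n,1]
def box(x0,x1,y0,y1,z0,z1): return np.array([[x,y,z] for x in(x0,x1) for y in(y0,y1) for z in(z0,z1)])
def place(q,X): 
    return X@R.from_euler('z',q[2]).as_matrix().T+[q[0],q[1],0]
def sil(p,parts,q,s=8):
    m=np.zeros((384*s//2,512*s//2),np.uint8)
    for X in parts:
        h=cv2.convexHull(proj(p,place(q,X)).astype(np.float32))
        cv2.fillConvexPoly(m,np.round((h+.5)*s/2*16).astype(np.int32),255,shift=4)
    return cv2.resize(m,(512,384),interpolation=cv2.INTER_AREA)/255.
HOLD=[box(-.0775,.0775,-.028,.028,0,.042)]
c,s_=np.cos(np.radians(25)),np.sin(np.radians(25))
def slot(P): P=np.asarray(P,float); return np.c_[.02+c*P[:,0]-s_*P[:,2],P[:,1],.042+s_*P[:,0]+c*P[:,2]]
BLK=np.r_[slot(box(-.025,.025,-.031,.031,.075,.075)),slot(box(-.025,.025,-.031,.031,-.02,-.02))]
FOOT=[box(-.065,.065,-.045,.255,0,.018)]
CL=FOOT+[BLK,box(.035,.041,.052,.242,.018,.208)]
def fit(pics,masks,parts,q0):
    f=lambda q: sum(np.abs(sil(p,parts,q)-m).sum() for p,m in zip(pics,masks))
    S=np.array([q0,*(np.array(q0)+np.diag([.015,.015,.1]))])
    r=minimize(f,q0,method='Nelder-Mead',options=dict(initial_simplex=S,xatol=1e-4,fatol=.1))
    r=minimize(f,r.x,method='Nelder-Mead',options=dict(initial_simplex=r.x+np.r_[np.zeros((1,3)),np.diag([.004,-.004,.03])],xatol=1e-4,fatol=.1))
    return r.x,r.fun
E
python3 - <<'E'
from h import *
from cell import eyes,models
import pickle
D={n:eyes.read_camera(n) for n in("scene","top")}
M={}
for n in D:
    for t in("holder","clamp","wedge_center","marker0"):
        r=models.cut_out(D[n],t); M[n,t]=r
        print(n,t,[(round(a["p"],2),int(a["pixels"].sum()),np.round(a["centre"]).tolist()) for a in r[:3]])
pickle.dump((D,M),open("d1.pkl","wb"))
def m(n,t,fill):
    a=M[n,t][0]["pixels"].astype(np.uint8)
    if fill:
        h=cv2.convexHull(np.argwhere(a)[:,::-1].astype(np.int32)); cv2.fillConvexPoly(a,h,1)
    return a.astype(float)
P=[D["scene"],D["top"]]
qh,f=fit(P,[m(n,"holder",1) for n in D],HOLD,[.465,-.18,np.radians(-17)]); print("holder",qh,np.degrees(qh[2]),f)
for n in D: print(n,fit([D[n]],[m(n,"holder",1)],HOLD,qh))
qc,f=fit(P,[m(n,"clamp",0) for n in D],CL,[.64,.14,np.radians(-8)]); print("clamp",qc,np.degrees(qc[2]),f)
for n in D: print(n,fit([D[n]],[m(n,"clamp",0)],CL,qc))
pickle.dump((qh,qc),open("q.pkl","wb"))
W=None
for i,n in enumerate(D):
    im=cv2.cvtColor(D[n]["pixels"],cv2.COLOR_RGB2BGR); im=cv2.resize(im,None,fx=4,fy=4,interpolation=cv2.INTER_CUBIC)
    def dr(q,X,col):
        u=proj(D[n],place(q,X)); h=cv2.convexHull(((u+.5)*4).astype(np.int32)); cv2.polylines(im,[h],True,col,1)
    for X in HOLD: dr(qh,X,(255,0,0))
    dr(qh,box(-.0775,.0775,-.028,.028,.042,.042),(255,0,0))
    for sx in (-1,1): dr(qh,box(.045*sx-.012,.045*sx+.012,-.0095,.0095,.102,.102),(0,255,0))
    for X in CL: dr(qc,X,(0,0,255))
    dr(qc,slot(box(-.015,.015,-.0115,.0075,.075,.075)),(0,255,0)); dr(qc,slot(box(-.025,.025,-.031,.031,.075,.075)),(255,0,255))
    if i==0: a=im[4*195:4*275,4*165:4*235]; b=im[4*115:4*220,4*275:4*380]
    else: a=im[4*180:4*260,4*290:4*345]; b=im[4*115:4*195,4*100:4*235]
    hh=300; st=[cv2.resize(z,(400,300)) for z in (a,b)]
    row=np.hstack(st); out=row if i==0 else np.vstack([out,row])
cv2.imwrite("pics/fit.png",out)
E
```

```text
scene holder [(0.67, 772, [202.0, 243.0])]
scene clamp [(0.95, 3630, [330.0, 173.0]), (0.48, 755, [309.0, 183.0]), (0.46, 817, [199.0, 241.0])]
scene wedge_center [(0.49, 127, [208.0, 236.0])]
scene marker0 [(0.55, 75, [191.0, 215.0])]
top holder [(0.7, 898, [313.0, 222.0]), (0.63, 677, [404.0, 232.0]), (0.37, 93, [198.0, 160.0])]
top clamp [(0.72, 4581, [171.0, 153.0])]
top wedge_center [(0.39, 79, [321.0, 203.0])]
top marker0 [(0.6, 74, [318.0, 218.0]), (0.41, 83, [313.0, 232.0]), (0.4, 861, [387.0, 154.0])]
holder [ 0.50191849 -0.18030754 -0.3240419 ] -18.566233155386108 143.0
scene (array([ 0.50141367, -0.18180038, -0.32840082]), np.float64(55.40392156862745))
top (array([ 0.50212684, -0.17909729, -0.32492192]), np.float64(44.13725490196079))
clamp [ 0.66890809  0.13932869 -0.1333871 ] -7.642517748948666 503.9647058823529
scene (array([ 0.66839457,  0.13923922, -0.12908444]), np.float64(216.53333333333333))
top (array([ 0.67008754,  0.13956594, -0.13081167]), np.float64(272.2196078431372))
```

View pics/fit.png

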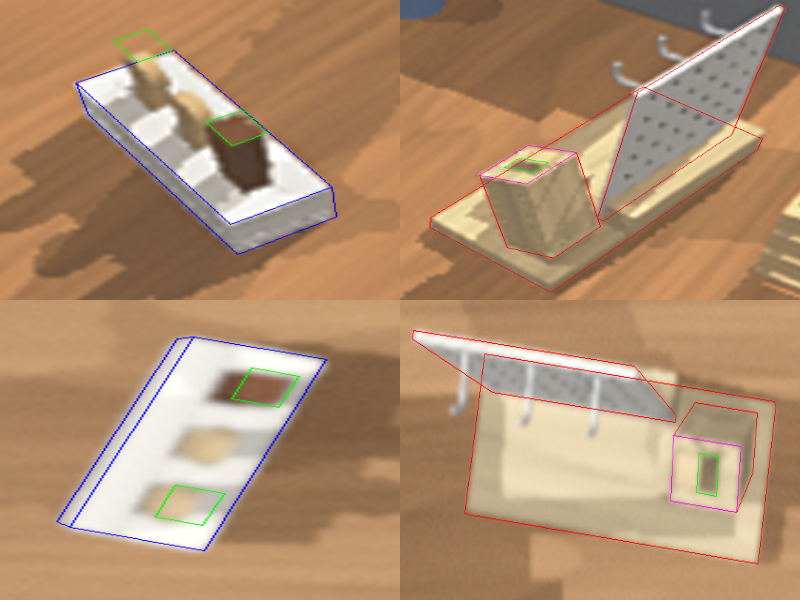

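Fits agree to about 1–2 mm, and the wedge head matches the +45 pocket. Now a helper that converts targets into tool-frame moves.

```bash
cat > go.py <<'E'
import sys,pickle
from h import *
from cell import telemetry
qh,qc=pickle.load(open("q.pkl","rb"))
def tool():
    o=telemetry.get_obs(); return o,np.array(o["tool_pos"]),R.from_euler('xyz',o["tool_rot"],degrees=True)
def down(psi): return R.from_euler('xyz',[180,0,psi],degrees=True)
Rs=R.from_matrix(R.from_euler('z',qc[2]).as_matrix()@np.array([[c,0,-s_],[0,1,0],[s_,0,c]]))
Rt=R.from_matrix(Rs.as_matrix()@np.array([[0,1,0],[1,0,0],[0,0,-1.]]))
F=place(qc,slot([[0,0,0]]))[0]
def S(p): return F+Rs.apply(p)     # slot frame -> world
def delta(pos,rot):
    o,p,r=tool()
    print("t",round(o["time_s"],2),"shift cm (tool)",np.round(r.inv().apply(pos-p)*100,2),"turn rad (tool)",np.round((r.inv()*rot).as_rotvec(),3))
    print("   shift in final tool axes",np.round(rot.inv().apply(pos-p)*100,2))
def inslot():
    o,p,r=tool(); print("tcp in slot mm",np.round(Rs.inv().apply(p-F)*1000,1),"rot err rad",np.round((r.inv()*Rt).as_rotvec(),3),"force slot",np.round(Rs.inv().apply(o["force"]),1),"w",round(o["grip_width"],4),"t",round(o["time_s"],2))
WP=place(qh,np.array([[.045,0,0]]))[0]; PSI=90+np.degrees(qh[2])
E
python3 -c "
from go import *
print(WP,PSI,F,Rt.as_euler('xyz',degrees=True))
delta(np.r_[WP[:2],.17],down(PSI))"
```

```text
[ 0.54457652 -0.19463557  0.        ] 71.4337668446139 [0.68873043 0.13666885 0.042     ] [ 1.55000000e+02 -1.27222187e-14  8.23574823e+01]
t 1.4 shift cm (tool) [ 45.36 -29.13   6.66] turn rad (tool) [ 0.     0.    -0.921]
   shift in final tool axes [50.64 18.49  6.66]
```

Call:
drive_tool:
  angular:
    - [0,0,0]
    - [0,0,0]
    - [0,0,0]
    - [0,0,0]
    - [0,0,0]
    - [0,0,0]
    - [0,0,0]
    - [0,0,0]
    - [0,0,0]
    - [0,0,0]
    - [0,0,0]
    - [0,0,0]
    - [0,0,0]
    - [0,0,0]
    - [0,0,0]
    - [0,0,0]
  delta_pos:
    - [1.5,-1,0]
    - [2.9,-1.9,0.3]
    - [3.2,-2,0.5]
    - [3.2,-2,0.5]
    - [3.2,-2,0.5]
    - [3.2,-2.1,0.5]
    - [3.2,-2.1,0.5]
    - [3.2,-2.1,0.5]
    - [3.2,-2.1,0.5]
    - [3.2,-2.1,0.5]
    - [3.2,-2.1,0.5]
    - [3.2,-2.1,0.5]
    - [3.2,-2.1,0.5]
    - [3.2,-2.1,0.5]
    - [1.6,-1.1,0.2]
    - [0.6,-0.4,0.1]
  gripper: [5,4.5,3.6,3.6,3.6,3.6,3.6,3.6,3.6,3.6,3.6,3.6,3.6,3.6,3.6,3.6]

```text
time_s: 3.0
tool_pos: [0.5417, -0.1897, 0.1705]
tool_rot: [-179.9, -0.0, 19.0]
force: [-0.5, 0.1, -0.2]
grip_width: 0.036
grasp_force: 0.0
```

Call:
drive_tool:
  angular:
    - [0,0,-0.115]
    - [0,0,-0.115]
    - [0,0,-0.115]
    - [0,0,-0.115]
    - [0,0,-0.115]
    - [0,0,-0.115]
    - [0,0,-0.115]
    - [0,0,-0.115]
    - [0,0,0]
  delta_pos:
    - [0,0,0]
    - [0,0,0]
    - [0,0,0]
    - [0,0,0]
    - [0,0,0]
    - [0,0,0]
    - [0,0,0]
    - [0,0,0]
    - [0,0,0]
  gripper: [3.6,3.6,3.6,3.6,3.6,3.6,3.6,3.6,3.6]

```text
time_s: 3.9
tool_pos: [0.5398, -0.1949, 0.1707]
tool_rot: [-180.0, 0.1, 71.3]
force: [0.1, -0.5, 0.9]
grip_width: 0.0358
grasp_force: 0.0
```

Run:
```python
from go import *
delta(np.r_[WP[:2],.125],down(PSI)); print(telemetry.get_obs()["qpos"])
from cell import eyes
out=[]
for n,a in(("scene",(150,170,120,90)),("top",(270,160,100,75))):
    p=eyes.read_camera(n); x,y,w,h=a
    out.append(cv2.resize(cv2.cvtColor(p["pixels"],cv2.COLOR_RGB2BGR)[y:y+h,x:x+w],(400,300),interpolation=cv2.INTER_CUBIC))
cv2.imwrite("pics/ab.png",np.hstack(out))
```

```text
t 3.9 shift cm (tool) [0.18 0.44 4.57] turn rad (tool) [-0.     0.001 -0.002]
   shift in final tool axes [0.17 0.44 4.57]
[ 43.72923771  13.90245115 -30.4983235   98.28952693   7.51761965
  69.8422552   -7.30846091]
```

View pics/ab.png

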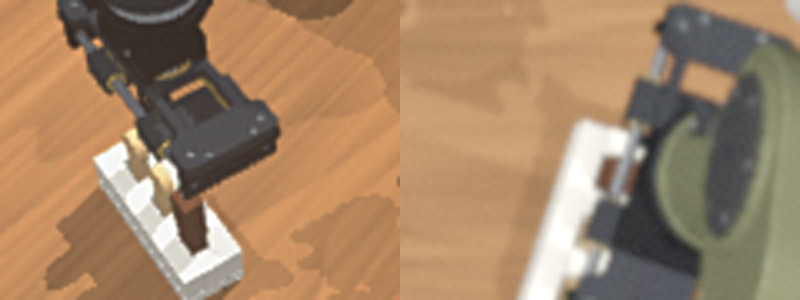

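The gripper stands over the wedge and lines up with the row of pockets. I correct by 4 mm and go down.

Call:
drive_tool:
  angular:
    - [0,0,0]
    - [0,0,0]
    - [0,0,0]
    - [0,0,0]
    - [0,0,0]
    - [0,0,0]
  delta_pos:
    - [0.2,0.45,0]
    - [0,0,1.5]
    - [0,0,1.5]
    - [0,0,1]
    - [0,0,0.6]
    - [0,0,0]
  gripper: [3.6,3.6,3.6,3.6,3.6,3.6]

```text
time_s: 4.6
tool_pos: [0.5445, -0.1935, 0.1229]
tool_rot: [-179.8, -0.0, 71.4]
force: [-0.2, -0.1, 1.0]
grip_width: 0.0361
grasp_force: 0.0
```

Call:
drive_tool:
  angular:
    - [0,0,0]
    - [0,0,0]
    - [0,0,0]
    - [0,0,0]
    - [0,0,0]
    - [0,0,0]
  delta_pos:
    - [0,0,0.6]
    - [0,0,0.6]
    - [0,0,0.6]
    - [0,0,0.6]
    - [0,0,0.6]
    - [0,0,0]
  gripper: [3.6,3.6,3.6,3.6,3.6,3.6]

```text
time_s: 5.2
tool_pos: [0.5448, -0.1935, 0.0934]
tool_rot: [-179.9, -0.0, 71.4]
force: [-1.1, -0.4, -0.8]
grip_width: 0.0359
grasp_force: 0.0
```

Clear of contact. Close on the wedge.

Call:
drive_tool:
  angular:
    - [0,0,0]
    - [0,0,0]
    - [0,0,0]
    - [0,0,0]
    - [0,0,0]
    - [0,0,0]
  delta_pos:
    - [0,0,0]
    - [0,0,0]
    - [0,0,0]
    - [0,0,0]
    - [0,0,0]
    - [0,0,0]
  gripper: [2.9,2.4,2,2,2,2]
  squeeze: 25

```text
time_s: 5.8
tool_pos: [0.5457, -0.1939, 0.0948]
tool_rot: [180.0, 0.0, 71.4]
force: [0.5, -0.2, 1.3]
grip_width: 0.0237
grasp_force: 25.0
```

Call:
drive_tool:
  angular:
    - [0,0,0]
    - [0,0,0]
    - [0,0,0]
    - [0,0,0]
    - [0,0,0]
    - [0,0,0]
    - [0,0,0]
    - [0,0,0]
    - [0,0,0]
  delta_pos:
    - [0,0,-0.5]
    - [0,0,-1]
    - [0,0,-1.5]
    - [0,0,-2]
    - [0,0,-3]
    - [0,0,-3]
    - [0,0,-3]
    - [0,0,-2]
    - [0,0,0]
  gripper: [2,2,2,2,2,2,2,2,2]

```text
time_s: 6.7
tool_pos: [0.5475, -0.194, 0.2595]
tool_rot: [179.6, 0.0, 71.4]
force: [-0.2, -0.6, -0.4]
grip_width: 0.0241
grasp_force: 25.0
```

Run:
```python
from go import *
# grasp pt 5mm behind TCP; head z .102 while tcp .0934 -> tcp is head-8.6mm. wedge tip at pre-insert: slot z 105 -> head 195 -> tcp 186
delta(S([0,-.002,.186]),Rt); print(telemetry.get_obs()["qpos"])
```

```text
t 6.7 shift cm (tool) [34.16 -4.88  4.83] turn rad (tool) [-0.427  0.043 -0.188]
   shift in final tool axes [34.45 -0.49  5.17]
[ 43.8872155   11.19169541 -30.94043161  90.88324161   5.92029446
  79.10002729  -6.25715854]
```

Call:
drive_tool:
  angular:
    - [0,0,0]
    - [0,0,0]
    - [0,0,0]
    - [0,0,0]
    - [0,0,0]
    - [0,0,0]
    - [0,0,0]
    - [0,0,0]
    - [0,0,0]
    - [0,0,0]
    - [0,0,0]
    - [0,0,0]
    - [0,0,0]
    - [0,0,0]
    - [0,0,0]
  delta_pos:
    - [1,-0.1,0]
    - [2,-0.3,0]
    - [2.7,-0.4,0]
    - [2.7,-0.4,0]
    - [2.7,-0.4,0]
    - [2.7,-0.4,0]
    - [2.7,-0.4,0]
    - [2.7,-0.4,0]
    - [2.7,-0.4,0]
    - [2.7,-0.4,0]
    - [2.7,-0.4,0]
    - [2.7,-0.4,0]
    - [2.2,-0.3,0]
    - [1.4,-0.2,0]
    - [0.6,0,0]
  gripper: [2,2,2,2,2,2,2,2,2,2,2,2,2,2,2]

```text
time_s: 8.2
tool_pos: [0.6073, 0.1483, 0.2535]
tool_rot: [-179.9, 0.0, 71.6]
force: [0.3, -0.4, 0.0]
grip_width: 0.0239
grasp_force: 25.0
```

Call:
drive_tool:
  angular:
    - [-0.03,0.003,-0.013]
    - [-0.06,0.006,-0.026]
    - [-0.061,0.006,-0.027]
    - [-0.061,0.006,-0.027]
    - [-0.061,0.006,-0.027]
    - [-0.061,0.006,-0.027]
    - [-0.061,0.006,-0.027]
    - [-0.032,0.004,-0.014]
    - [0,0,0]
  delta_pos:
    - [0,0,0]
    - [0,0,0]
    - [0,0,0]
    - [0,0,0]
    - [0,0,0]
    - [0,0,0]
    - [0,0,0]
    - [0,0,0]
    - [0,0,0]
  gripper: [2,2,2,2,2,2,2,2,2]

```text
time_s: 9.1
tool_pos: [0.607, 0.1448, 0.2539]
tool_rot: [155.5, 0.0, 82.3]
force: [0.5, 0.0, 0.0]
grip_width: 0.0239
grasp_force: 25.0
```

Run:
```python
from go import *
delta(S([0,-.002,.186]),Rt); inslot(); print(telemetry.get_obs()["qpos"])
```

```text
t 9.1 shift cm (tool) [ 0.08 -1.48  4.08] turn rad (tool) [-0.008  0.001 -0.001]
   shift in final tool axes [ 0.08 -1.52  4.07]
tcp in slot mm [ 15.2  -2.8 226.7] rot err rad [-0.008  0.001 -0.001] force slot [ 0.5  0.1 -0.2] w 0.0239 t 9.1
[ 20.73294876   1.05002202 -43.47639699 105.14250551  16.00477465
  53.66616597 -37.5032764 ]
```

Call:
drive_tool:
  angular:
    - [-0.008,0.001,0]
    - [0,0,0]
    - [0,0,0]
    - [0,0,0]
  delta_pos:
    - [0,-1,0]
    - [0.1,-0.5,1]
    - [0,0,1.6]
    - [0,0,0.3]
  gripper: [2,2,2,2]

```text
time_s: 9.5
tool_pos: [0.6062, 0.1465, 0.2191]
tool_rot: [155.2, -0.1, 82.3]
force: [0.0, -0.6, -1.1]
grip_width: 0.0237
grasp_force: 25.0
```

Run:
```python
from go import *
inslot(); o,p,r=tool(); pt=Rs.inv().apply(p-F); print(pt)
from cell import eyes
# predicted wedge box: head at tcp +7.5mm
hz=pt[2]+.0078
WX=lambda y: np.array([[x,sy*t+y,z] for x in(-.012,.012) for sy in(-1,1) for t,z in((.004,hz-.09),(.0095,hz-.035),(.0095,hz))])
out=[]
for n,a in(("scene",(275,120,72,54)),("top",(170,125,72,54))):
    q=eyes.read_camera(n); x,y,w,h=a; k=8
    im=cv2.resize(cv2.cvtColor(q["pixels"],cv2.COLOR_RGB2BGR),None,fx=k,fy=k,interpolation=cv2.INTER_CUBIC)
    W=WX(pt[1]); W[:,0]+=pt[0]
    def dr(P,col): cv2.polylines(im,[cv2.convexHull(((proj(q,F+Rs.apply(P))+.5)*k).astype(np.int32))],True,col,1)
    dr(W,(0,255,0)); dr(box(-.015,.015,-.0115,.0075,.075,.075),(255,255,0)); dr(box(-.025,.025,-.031,.031,.075,.075),(255,0,255))
    out.append(cv2.resize(im[y*k:(y+h)*k,x*k:(x+w)*k],(400,300)))
cv2.imwrite("pics/pre.png",np.hstack(out))
```

```text
tcp in slot mm [ -0.5  -1.3 195.7] rot err rad [-0.004 -0.002 -0.001] force slot [-0.3 -0.6 -1.1] w 0.0237 t 9.5
[-0.00050581 -0.00125953  0.19565763]
```

View pics/pre.png

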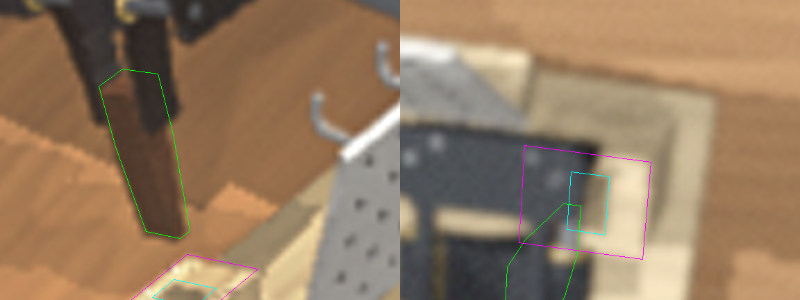

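Wedge hangs in line with the slot, matching the prediction. Insert it.

Call:
drive_tool:
  angular:
    - [0,0,0]
    - [0,0,0]
    - [0,0,0]
    - [0,0,0]
    - [0,0,0]
    - [0,0,0]
    - [0,0,0]
  delta_pos:
    - [-0.07,0.05,1]
    - [0,0,1]
    - [0,0,0.8]
    - [0,0,0.8]
    - [0,0,0.8]
    - [0,0,0.6]
    - [0,0,0]
  gripper: [2,2,2,2,2,2,2]

```text
time_s: 10.3
tool_pos: [0.6281, 0.1435, 0.1756]
tool_rot: [155.1, -0.1, 82.4]
force: [-0.1, 0.5, -0.5]
grip_width: 0.0235
grasp_force: 25.0
```

```bash
python3 -c "
from go import *
inslot()"
```

```text
tcp in slot mm [  1.1  -1.3 146.8] rot err rad [-0.002 -0.002 -0.001] force slot [-0.3  0.4 -0.4] w 0.0235 t 10.3
```

Call:
drive_tool:
  angular:
    - [0,0,0]
    - [0,0,0]
    - [0,0,0]
    - [0,0,0]
    - [0,0,0]
    - [0,0,0]
  delta_pos:
    - [-0.05,-0.1,0.5]
    - [0,0,0.6]
    - [0,0,0.6]
    - [0,0,0.6]
    - [0,0,0.5]
    - [0,0,0]
  gripper: [2,2,2,2,2,2]

```text
time_s: 10.9
tool_pos: [0.6389, 0.1416, 0.15]
tool_rot: [155.1, -0.1, 82.4]
force: [-0.2, -0.0, -0.3]
grip_width: 0.0241
grasp_force: 25.0
```

```bash
python3 -c "
from go import *
inslot()"
```

```text
tcp in slot mm [  0.2  -1.7 119. ] rot err rad [-0.001 -0.002 -0.001] force slot [-0.4 -0.1 -0.2] w 0.0241 t 10.9
```

Call:
drive_tool:
  angular:
    - [0,0,0]
    - [0,0,0]
    - [0,0,0]
    - [0,0,0]
    - [0,0,0]
  delta_pos:
    - [0,0,0.3]
    - [0,0,0.3]
    - [0,0,0.3]
    - [0,0,0.1]
    - [0,0,0]
  gripper: [2,2,2,2,2]

```text
time_s: 11.4
tool_pos: [0.6433, 0.141, 0.1417]
tool_rot: [155.0, -0.1, 82.4]
force: [0.2, -2.0, -0.3]
grip_width: 0.0239
grasp_force: 25.0
```

```bash
python3 -c "
from go import *
inslot()"
```

```text
tcp in slot mm [  0.8  -1.7 109.7] rot err rad [-0.    -0.002 -0.001] force slot [ 0.3 -1.9 -0.4] w 0.0239 t 11.4
```

Call:
drive_tool:
  angular:
    - [0,0,0]
    - [0,0,0]
    - [0,0,0]
    - [0,0,0]
  delta_pos:
    - [-0.05,0,0.1]
    - [0,0,0.1]
    - [0,0,0.1]
    - [0,0,0]
  gripper: [2,2,2,2]

```text
time_s: 11.8
tool_pos: [0.6446, 0.1406, 0.1392]
tool_rot: [155.0, -0.1, 82.4]
force: [-0.1, -0.9, -1.3]
grip_width: 0.0242
grasp_force: 25.0
```

```bash
python3 -c "
from go import *
inslot()"
```

```text
tcp in slot mm [  1.   -2.  106.8] rot err rad [ 0.    -0.002 -0.001] force slot [-0.5 -0.9 -1.2] w 0.0242 t 11.8
```

Call:
drive_tool:
  angular:
    - [0,0,0]
    - [0,0,0]
    - [0,0,0]
    - [0,0,0]
    - [0,0,0]
    - [0,0,0]
    - [0,0,0]
    - [0,0,0]
  delta_pos:
    - [0,0,0]
    - [0,0,0]
    - [0,0,0]
    - [0,0,0]
    - [0,0,0]
    - [0,0,0]
    - [0,0,0]
    - [0,0,0]
  gripper: [2.6,3,3.4,3.8,4,4,4,4]

```text
time_s: 12.6
tool_pos: [0.6445, 0.1407, 0.1393]
tool_rot: [155.0, -0.2, 82.4]
force: [0.1, 0.9, -0.4]
grip_width: 0.0401
grasp_force: 0.0
```

Call:
drive_tool:
  angular:
    - [0,0,0]
    - [0,0,0]
    - [0,0,0]
    - [0,0,0]
    - [0,0,0]
    - [0,0,0]
  delta_pos:
    - [0,0,-0.5]
    - [0,0,-1]
    - [0,0,-1.5]
    - [0,0,-1.5]
    - [0,0,-0.5]
    - [0,0,0]
  gripper: [4,4,4,4,4,4]

```text
time_s: 13.2
tool_pos: [0.6239, 0.1437, 0.1862]
tool_rot: [154.8, -0.2, 82.4]
force: [0.2, 0.5, -0.5]
grip_width: 0.04
grasp_force: 0.0
```

```bash
cat > chk.py <<'E'
from go import *
import sys
from cell import eyes
inslot()
hz=float(sys.argv[2]); q=eyes.read_camera("scene"); k=12; x,y,w,h=280,135,64,48
im=cv2.resize(cv2.cvtColor(q["pixels"],cv2.COLOR_RGB2BGR),None,fx=k,fy=k,interpolation=cv2.INTER_CUBIC)
for z,col in((hz,(0,255,0)),(.09,(0,255,255))):
    cv2.polylines(im,[cv2.convexHull(((proj(q,F+Rs.apply(box(-.012,.012,-.0115,.0075,z,z)))+.5)*k).astype(np.int32))],True,col,1)
cv2.polylines(im,[cv2.convexHull(((proj(q,F+Rs.apply(box(-.025,.025,-.031,.031,.075,.075)))+.5)*k).astype(np.int32))],True,(255,0,255),1)
cv2.imwrite(sys.argv[1],im[y*k:(y+h)*k,x*k:(x+w)*k])
E
python3 chk.py pics/rel.png .111
```

```text
tcp in slot mm [  1.9  -1.6 158.2] rot err rad [ 0.003 -0.003 -0.001] force slot [-0.1  0.5 -0.5] w 0.04 t 13.2
```

View pics/rel.png

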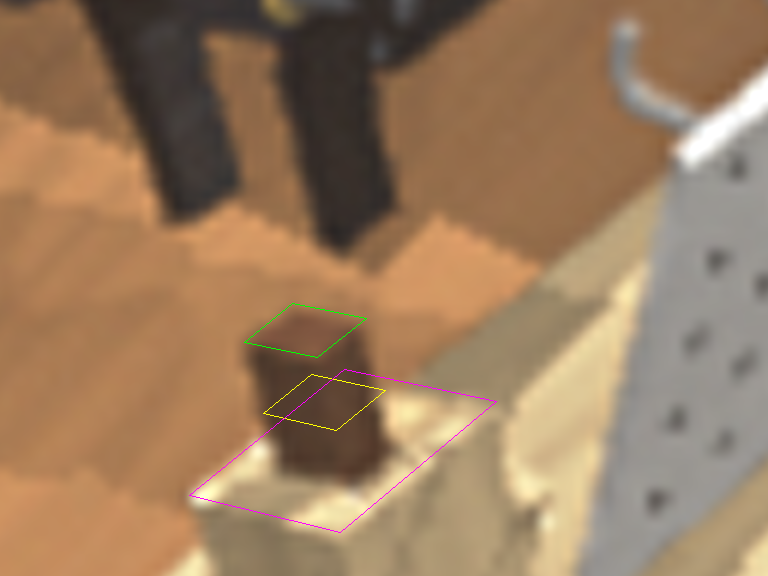

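Wedge stands jammed and aligned, head about 110 mm up the slot axis (image 305,330). Close the fingers and push down on the head.

Call:
drive_tool:
  angular:
    - [0.003,-0.003,0]
    - [0,0,0]
    - [0,0,0]
    - [0,0,0]
    - [0,0,0]
    - [0,0,0]
    - [0,0,0]
    - [0,0,0]
    - [0,0,0]
  delta_pos:
    - [0,-0.2,0]
    - [0,0,0]
    - [0,0,0]
    - [0,0,0]
    - [0,0,0.5]
    - [0,0,0.8]
    - [0,0,0.8]
    - [0,0,0.5]
    - [0,0,0]
  gripper: [3,2,1,0,0,0,0,0,0]

```text
time_s: 14.15
tool_pos: [0.6322, 0.1418, 0.1586]
tool_rot: [155.3, 0.0, 82.3]
force: [-0.0, -0.6, 0.1]
grip_width: 0.0008
grasp_force: 0.0
```

```bash
python3 -c "
from go import *
inslot()"
```

```text
tcp in slot mm [ -2.1  -2.4 129.7] rot err rad [-0.005  0.001 -0.001] force slot [ 0.1 -0.6  0.1] w 0.0008 t 14.15
```

Call:
drive_tool:
  angular:
    - [0,0,0]
    - [0,0,0]
    - [0,0,0]
    - [0,0,0]
    - [0,0,0]
    - [0,0,0]
    - [0,0,0]
    - [0,0,0]
  delta_pos:
    - [0.1,0.15,0.2]
    - [0,0,0.2]
    - [0,0,0.2]
    - [0,0,0.2]
    - [0,0,0.2]
    - [0,0,0.2]
    - [0,0,0.2]
    - [0,0,0]
  gripper: [0,0,0,0,0,0,0,0]

```text
time_s: 14.95
tool_pos: [0.6406, 0.1434, 0.1496]
tool_rot: [155.0, -0.1, 82.4]
force: [-2.1, 1.7, 4.8]
grip_width: 0.0005
grasp_force: 2.5
```

```bash
python3 -c "
from go import *
inslot()"
```

```text
tcp in slot mm [  1.4   0.3 118.1] rot err rad [-0.    -0.001 -0.   ] force slot [-0.   1.4  5.3] w 0.0005 t 14.95
```

Call:
drive_tool:
  angular:
    - [0,0,0]
    - [0,0,0]
    - [0,0,0]
    - [0,0,0]
    - [0,0,0]
    - [0,0,0]
    - [0,0,0]
  delta_pos:
    - [-0.05,-0.1,0.2]
    - [0,0,0.2]
    - [0,0,0.2]
    - [0,0,0.2]
    - [0,0,0.2]
    - [0,0,0.2]
    - [0,0,0]
  gripper: [0,0,0,0,0,0,0]

```text
time_s: 15.65
tool_pos: [0.6452, 0.1438, 0.1391]
tool_rot: [154.9, -0.2, 82.5]
force: [-2.1, 2.7, 6.4]
grip_width: 0.0007
grasp_force: 3.2
```

```bash
python3 -c "
from go import *
inslot()"
```

```text
tcp in slot mm [  1.1   1.2 106.7] rot err rad [ 0.001 -0.003  0.   ] force slot [0.5 2.4 6.8] w 0.0007 t 15.65
```

Call:
drive_tool:
  angular:
    - [0,0,0]
    - [0,0,0]
    - [0,0,0]
    - [0,0,0]
  delta_pos:
    - [-0.05,0,0.1]
    - [0,0,0.1]
    - [0,0,0.1]
    - [0,0,0]
  gripper: [0,0,0,0]

```text
time_s: 16.05
tool_pos: [0.6464, 0.1438, 0.1373]
tool_rot: [154.9, -0.2, 82.5]
force: [-7.2, 3.9, 11.0]
grip_width: 0.0003
grasp_force: 6.7
```

Call:
drive_tool:
  angular:
    - [0,0,0]
    - [0,0,0]
    - [0,0,0]
  delta_pos:
    - [0,0,0.1]
    - [0,0,0.1]
    - [0,0,0]
  gripper: [0,0,0]

```text
time_s: 16.35
tool_pos: [0.6475, 0.1438, 0.1377]
tool_rot: [154.8, -0.1, 82.5]
force: [-16.3, 0.7, 23.6]
grip_width: 0.0004
grasp_force: 14.2
```

```bash
python3 -c "
from go import *
inslot()"
```

```text
tcp in slot mm [  2.6   1.6 104.4] rot err rad [ 0.004 -0.002  0.001] force slot [-4.8 -1.4 28.3] w 0.0004 t 16.35
```

Hard stop: 28 N with no further travel, fingertips at 90.4 mm. Back off and look.

Call:
drive_tool:
  angular:
    - [0,0,0]
    - [0,0,0]
    - [0,0,0]
    - [0,0,0]
    - [0,0,0]
    - [0,0,0]
    - [0,0,0]
    - [0,0,0]
  delta_pos:
    - [0,0,-0.3]
    - [0,0,-0.5]
    - [0,0,-1]
    - [0,0,-1.5]
    - [0,0,-2]
    - [0,0,-2]
    - [0,0,-1]
    - [0,0,0]
  gripper: [0,0,0,0,0,0,0,0]

```text
time_s: 17.15
tool_pos: [0.6118, 0.1453, 0.2094]
tool_rot: [155.0, -0.0, 82.3]
force: [0.5, 0.5, -0.7]
grip_width: 0.0006
grasp_force: 0.0
```

```bash
python3 chk.py pics/home.png .095
```

```text
tcp in slot mm [  0.6  -1.7 184.4] rot err rad [ 0.     0.    -0.001] force slot [ 0.1  0.5 -0.8] w 0.0006 t 17.15
```

View pics/home.png

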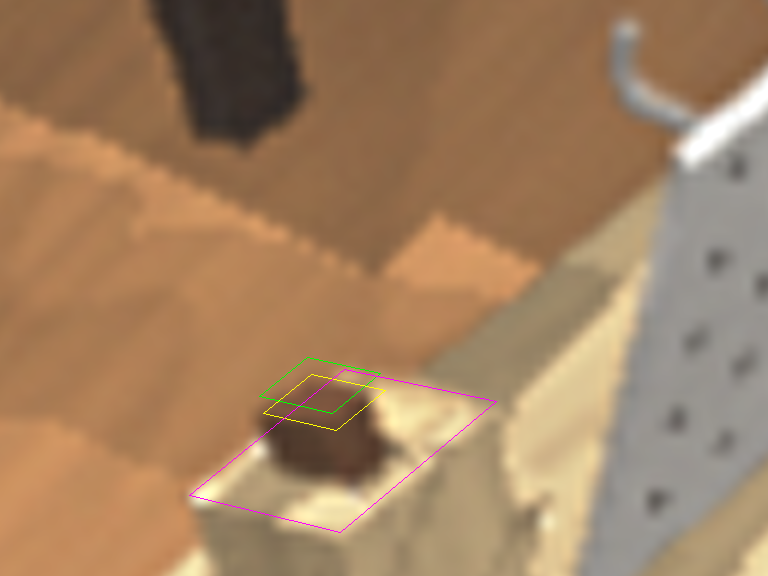

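The wedge head lies on the predicted home outline (about 325,402), and the arm is clear. Handing in.

```bash
python3 -c "
from cell import env
print(env.sign_off())"
```

```text
the job is handed in; nothing more can be done
None
```

The wedge was set in the leaning slot, let go where it jammed, pushed down to a hard stop and left there. The last camera view shows its head at the home position, and the job is handed in; the hand-in call returned no verdict.

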